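Open the touch-latch cupboard

ROBOT

A 7-joint arm with a two-finger parallel gripper is mounted at the origin on a cart in front of the work surface, level with it; the furniture and walls round the work are solid. World frame = base frame: x ahead of the robot, y to its left, z up, the work surface at z = 0. Lengths are in m, angles in rad, forces in N, time in s.
With the tool pointing down it reaches from about 0.4 to 0.85 m from the base axis. Payload 4.5 kg.
Tool frame: the origin (TCP) lies on the centre line of the jaws, within the pads' length; the fingertips stand 25 mm ahead of it and the grasp point (between the pads) lies 6 mm ahead of it; z points along the fingers, y is the line along which they close (so a half turn about z gives the same grasp; the last joint's range is limited). The gripper opens to 85 mm and grips with 20 to 120 N. Pads are 22 mm wide; open, the fingers measure 114 mm over their backs; the gripper's body (76 mm by 85 mm) begins 54 mm behind the grasp point. The pads swing forward as they close: fully open they stand 13 mm farther back than shut.
Start: joints at [1.299, 0.689, -0.195, 1.565, 0.157, 0.902, -0.215], TCP at [0.188, -0.596, 0.217] pointing down, gripper open.
Joint ranges: [-3.01, 3.01], [-0.46, 2.08], [-1.47, 1.51], [0.13, 2.56], [-1, 4.14], [0.04, 2.09], [-2.66, 2.66]. Speed limits (rad/s): [2.57, 2.57, 3.14, 3.14, 3.14, 3.14, 3.14].

INTERFACE

Orientations are given as a unit quaternion [x, y, z, w].
In Python, from cell import manip gives the robot as it stands. The module is installed in compiled form; this text tells all that it offers.
- The arm moves only by the shell command python3 -m jog 'ROWS'. ROWS is JSON, one flat list of numbers, 7 for each row, row after row: the turn, a rotation vector about the tool's x, y, z in degrees, then the shift along the tool's x, y, z in cm, then the closure, from 0 (fully open) to 1 (shut). A call has 1 to 12 rows; each row shifts and turns the commanded pose from where the row before left it, along the tool's axes as they then stand; what a row does not reach is not made up. A row lasts 1/8 s, in which the tool goes at most 62.5 mm and 10.7 degrees, less where a joint would pass 70% of its speed; a pose out of reach is approached as far as the arm can. A call with a gripper value outside its range is refused whole. The fingers move at their own pace and stop on an object; the grip force is fixed at half the most. Time passes only in rows, so rows that do not move let the fingers close. It gives the time, the measured TCP pose, the force, the opening and the grip force at its end, in the units of the state.
- manip.observe(): the state, without advancing time (a new reading comes with each control period).
- manip.grab_frame(name): name is "scene" or "top"; returns a dict with "pixels" (420x560x3 uint8, red, green, blue), "depth" (420x560 float32, m along the optical axis (not along the pixel's ray), 0 where there is no reading), "camera_matrix" (3x3 intrinsics, pixels), "R" (3x3) and "t" (3): a world point X has camera coordinates R X + t. Camera axes: x right, y down, z forward; pixel columns grow to the right and rows downward; lengths in m; the calibration is good to about 2 mm. A picture is of the moment at which its call begins.
- manip.finish_job(): hands the job in; it is judged then, once.
The state is a dict: "time": time; "q": joint angles; "qd": joint speeds; "joint_efforts": joint torques, N m; "position": TCP position; "tool_rot": TCP orientation; "contact_force": force on the tool from outside, world axes, zero at the start; "ft_torque": the same for the moment, N m; "opening": opening from 0.0 (shut) to 1.0 (fully open); "grip_force": force on a finger pad.
Only numpy, scipy, OpenCV 4.12 (cv2) and the standard library are available. Lean on these libraries where they do the work, as an engineer would, in place of code of your own. Each camera call takes 0.05 s, during which the arm holds its last target. There are 200 camera calls.

TASK

Without gripping or lifting anything, slide the empty grey parts bin on the bench out of the way of the wider cupboard's door, so that the door will not touch it. Then press that door near its free (right-hand) edge so that the push-to-open catch lets it spring ajar, and push it wide open from behind with the fingers, to about a right angle. Leave the narrow cupboard shut, the bin standing on the bench and everything else where it is.

Things in the scene. Friction and masses are not known exactly. Their poses are not given: they have to be found in the camera images.
- wide: The wider of two plywood bench cupboards. Fixed. 160 mm deep (x), 190 wide (y), 150 high; origin at the centre of its underside on the bench, z up, -x its front (robot side), +y its left. Plain grey door without handle, 186 wide, 142 high, 12 thick, lower edge 6 mm above the bench, over the front; shut, its front face is 99 mm in front of the origin. Which cupboard stands at the left varies.
- wide_door (a joint): Door of the wide cupboard, rad: 0 shut, 1.57 square, 1.75 stop; hinge at its left, right edge swings to the robot. Shut it is held by a catch: 4 mm inwards at the free edge (3 to 5 N; hard stop at 7 mm, -0.04 rad) frees it for good; when the finger backs off, a spring pushes it to about 0.5 rad. From there it swings with light friction and stays where left.
- wide_hinge (a point): Hinge axis of the wide door, at half height (75 mm above the bench): 87 mm in front of the cupboard's origin, 93 mm to its left (+y). The back face of the door lies in the plane through this axis. Fixed to the cupboard.
- wide_press (a point): Point on the front face of the wide door where to press, 25 mm from its free edge, 110 mm above the bench, 161 mm from the hinge line along the door; moves with the door.
- narrow: The narrower of the two cupboards. Fixed. 160 mm deep (x), 140 wide (y), 150 high; origin at the centre of its underside on the bench, z up, -x its front (robot side), +y its left. Plain grey door without handle, 136 wide, 142 high, 12 thick, lower edge 6 mm above the bench, over the front; shut, its front face is 99 mm in front of the origin.
- narrow_door (a joint): Door of the narrow cupboard, with the same kind of catch; 0 shut; leave it shut.
- bin: Empty dark grey open parts bin, loose, 105 mm (x) x 119 mm (y), 62 mm high, 0.04 to 0.08 kg, standing in front of the wide cupboard's door; origin at the centre of its underside, z up. The space to its right is free for sliding.
- tape: roll of black tape, 62 mm across, 19 mm high, lying on top of the narrow cupboard; leave it where it is. Origin at the centre of its underside.
- bolt: hexagon bolt standing on its head between the cupboards, 57 mm high; leave it where it is. Origin at the centre of its underside.
- drills: wooden drill stand with seven bits, 32 x 100 x 98 mm, at the right of the cupboards; leave it where it is. Origin at the centre of its underside.
- pliers: combination pliers with blue handles lying flat at the right, 183 mm long, 14 mm high; leave it where it is. Origin at the centre of its underside.
- screwdriver: red-handled screwdriver lying at the left, 201 mm long, 27 mm high; leave it where it is. Origin at the centre of its underside.
- spanner: combination spanner lying flat at the right, pointing away from the robot, 160 mm long, 8 mm high; leave it where it is. Origin at the centre of its underside.
Things that resemble listed ones, but are neither listed nor needed, are in the scene too. What is shaped like the bin but orange or pink is not meant.

How it is judged:
By the outcome, as a careful person would: the job done as asked, in the order asked, and still so for the second after the job is handed in, with the robot touching nothing.
It also fails if it takes over 56 s, if anything falls off the work surface, if the arm or the gripper's body presses on something with over 40 N, if the wrist force passes 120 N, or if a joint passes its speed limit or range.

## Working session

There is one attempt and no reset: what is moved stays moved. The work goes in short steps, Python scripts to look and compute and a shell command to move; the robot and the scene stay as the last step left them, time stands still between calls to the robot, and variables do not carry over. Pictures are saved under pics/ and viewed, at most 10 in all, crops included, and the job is handed in when it is done.

```bash
mkdir -p pics; cat > h.py <<'E'
import numpy as np, cv2
from cell import manip
from scipy.spatial.transform import Rotation as Ro
def grab(n,save=None):
    f=manip.grab_frame(n)
    if save: cv2.imwrite('pics/'+save,f["pixels"][:,:,::-1])
    return f
def world(f):
    d=f["depth"];K=f["camera_matrix"];v,u=np.mgrid[:d.shape[0],:d.shape[1]]
    c=np.stack([(u-K[0,2])/K[0,0]*d,(v-K[1,2])/K[1,1]*d,d],-1)
    w=(c-f["t"])@f["R"]; w[d==0]=np.nan
    return w
E
python3 - <<'E'
from h import *
for n in("scene","top"):
    f=grab(n,n+"0.png"); np.savez(n+"0.npz",**f)
    print(n,-f["R"].T@f["t"],f["R"][2])
s=manip.observe();print(s["time"],s["position"],Ro.from_quat(s["tool_rot"]).as_matrix().round(3),s["contact_force"],s["opening"])
E
```

```text
scene [-0.26970938 -0.30673592  1.46440918] [ 0.52222622  0.14961442 -0.83958043]
top [ 0.30480894 -0.06394658  1.84757823] [ 0.1445477   0.01085117 -0.98943833]
0.1 [ 0.18794191 -0.59543672  0.21663968] [[ 0.954  0.301 -0.001]
 [ 0.301 -0.954  0.002]
 [-0.    -0.002 -1.   ]] [-0.19628028  0.92144184 -0.05800678] 1.0011884732861207
```

View pics/scene0.png

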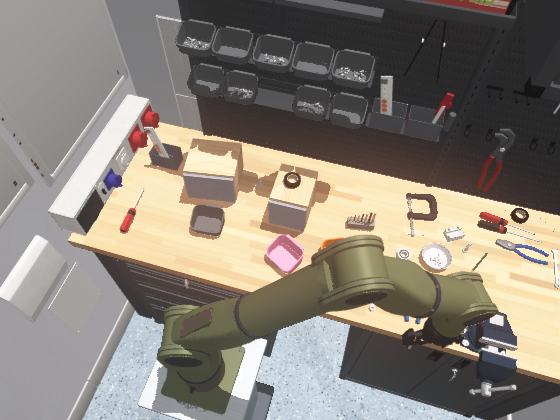

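View pics/top0.png

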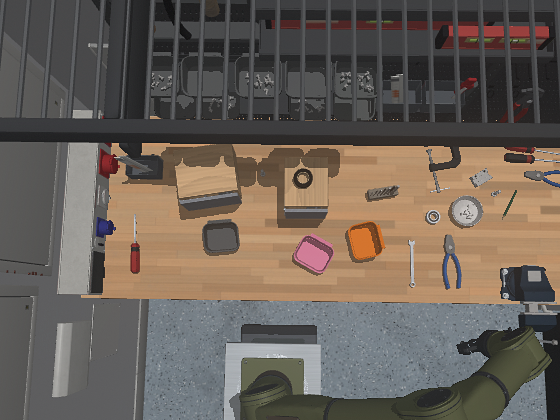

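The wide cupboard is at the left (top view about 208,185; scene 213,170). The narrow one carries the tape (305,190). The dark grey bin is at (221,238) in the top view and (207,220) in the scene view. The pink bin (313,255) and orange bin (364,240) are decoys because of their colour, and the wall bins are not on the bench. Next I measure from depth.

```bash
cat > m.py <<'E'
from h import *
def rect(p): 
    (c,s,a)=cv2.minAreaRect((p[:,:2]*1000).astype(np.float32)); return np.array(c).round(1),np.array(s).round(1),round(a,1),cv2.boxPoints((c,s,a)).round(0).tolist()
def comps(f,zlo,zhi,minpx=60,xmax=1.0):
    w=world(f); m=((w[...,2]>zlo)&(w[...,2]<zhi)&(w[...,0]<xmax)&(w[...,0]>.25)&(w[...,1]>-.75)&(w[...,1]<.6)).astype(np.uint8)
    n,l,st,ce=cv2.connectedComponentsWithStats(m)
    for i in range(1,n):
        if st[i,4]>=minpx:
            p=w[l==i]; print(ce[i].round(0),st[i,4],np.median(f["pixels"][l==i],0),"z",np.percentile(p[:,2],[5,50,95]).round(3),*rect(p))
if __name__=="__main__":
    for n in("scene","top"):
        f=dict(np.load(n+"0.npz")); print(n,"cupboard tops");comps(f,.135,.158,100); print("bin rims/others");comps(f,.04,.07,40)
E
python3 m.py
python3 - <<'E'
import cv2
a=cv2.imread('pics/top0.png')[140:300,120:440];cv2.imwrite('pics/crop.png',cv2.resize(a,None,fx=2.5,fy=2.5,interpolation=2))
E
```

```text
scene cupboard tops
[173.  99.] 189 [130. 127. 127.] z [0.136 0.147 0.157] [937.6 485.9] [227.   17.5] 84.9 [[919.0, 374.0], [936.0, 372.0], [956.0, 598.0], [939.0, 600.0]]
[118. 161.] 806 [148.5  74.   82. ] z [0.136 0.146 0.156] [590.1 548. ] [ 64.2 589.6] 86.8 [[294.0, 533.0], [883.0, 499.0], [886.0, 563.0], [298.0, 597.0]]
[343. 144.] 1116 [67. 54. 50.] z [0.136 0.146 0.156] [ 908.  -196.3] [1107.5   45.3] 89.1 [[876.0, -750.0], [922.0, -750.0], [940.0, 357.0], [894.0, 358.0]]
[212. 160.] 2015 [249. 230. 195.] z [0.142 0.149 0.154] [691.4 221.3] [188.5 192. ] 9.2 [[583.0, 301.0], [614.0, 111.0], [800.0, 142.0], [769.0, 331.0]]
[293. 189.] 1448 [251. 233. 194.] z [0.141 0.149 0.154] [ 657. -102.] [187.3 140.4] 0.7 [[563.0, -33.0], [564.0, -173.0], [751.0, -171.0], [750.0, -31.0]]
bin rims/others
[177. 115.] 227 [134. 128. 127.] z [0.041 0.056 0.069] [938.6 486.5] [226.2  18.5] 85.8 [[921.0, 374.0], [939.0, 373.0], [956.0, 599.0], [938.0, 600.0]]
[226. 133.] 226 [74. 58. 53.] z [0.041 0.055 0.069] [909.  248.6] [ 28.4 216.7] 1.8 [[891.0, 356.0], [898.0, 140.0], [927.0, 141.0], [920
[... 2717 characters left out ...]
.4 181.4] 11.9 [[581.0, 292.0], [619.0, 114.0], [629.0, 117.0], [592.0, 294.0]]
[305. 216.] 43 [73. 67. 65.] z [0.051 0.059 0.064] [ 568.5 -102.8] [  2.4 133.4] 0.9 [[566.0, -36.0], [568.0, -169.0], [571.0, -169.0], [569.0, -36.0]]
[219. 227.] 188 [84.  83.  82.5] z [0.042 0.057 0.067] [509.9 179. ] [ 91.1 121.1] 2.7 [[462.0, 237.0], [467.0, 116.0], [558.0, 121.0], [553.0, 242.0]]
[375. 236.] 183 [195. 107.  40.] z [0.042 0.058 0.066] [ 494.7 -314.7] [118.7  90.2] 13.1 [[427.0, -284.0], [447.0, -372.0], [563.0, -345.0], [542.0, -257.0]]
[319. 244.] 167 [196. 118. 138.] z [0.044 0.059 0.067] [ 461.8 -144.9] [123.2  78.7] 53.8 [[394.0, -171.0], [457.0, -218.0], [530.0, -118.0], [466.0, -72.0]]
```

View pics/crop.png

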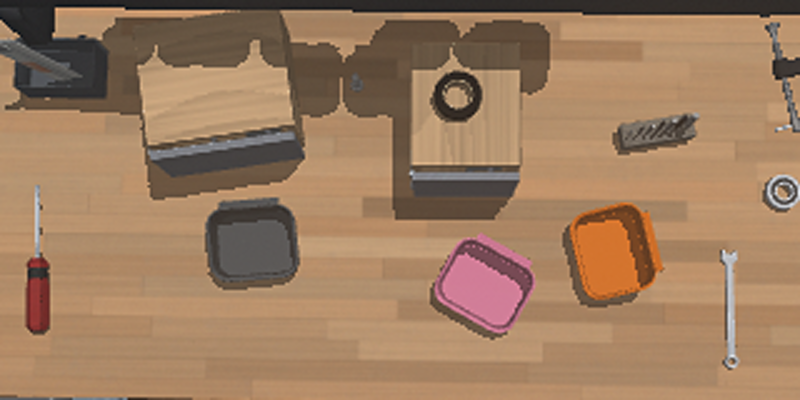

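The crop confirms the dark grey bin at (252,243) in front of the wide cupboard. The sizes agree too: the bin rim measures about 121 mm in y, and the cupboard is 190 mm wide at yaw 9.1°. The cupboard origin is about (0.699, 0.2225) and the hinge about (0.598, 0.30). First I turn the tool so that both fingers will bear on the bin's left face.

```bash
python3 -m jog '[0,0,-10.4,0,0,-1,0.5, 0,0,-10.4,0,0,-1,0.5, 0,0,-10.4,0,0,-1,0.5, 0,0,-10.4,0,0,-1,0.5, 0,0,-10.4,0,0,-1,0.5, 0,0,-10.4,0,0,0,0.5, 0,0,-10.1,0,0,0,0.5]'; python3 - <<'E'
from h import *
s=manip.observe();print(s["time"],s["q"],s["position"],Ro.from_quat(s["tool_rot"]).as_matrix().round(3))
E
```

```text
time: 0.98
position: [0.1879, -0.5958, 0.2671]
tool_rot: [0.705, 0.709, 0.0, -0.0]
contact_force: [0.3, -0.5, 0.6]
opening: 0.502
grip_force: 0.0
0.975 [ 1.4953148   0.68034087 -0.56604933  1.49177939  0.39157175  1.0846638
  0.85181102] [ 0.18787306 -0.59577084  0.26706446] [[-0.006  1.    -0.   ]
 [ 1.     0.006  0.001]
 [ 0.001 -0.    -1.   ]]
```

```bash
python3 -m jog '[0,0,0,3.8,3.9,0,0.5, 0,0,0,3.8,3.9,0,0.5, 0,0,0,3.8,3.9,0,0.5, 0,0,0,3.8,3.9,0,0.5, 0,0,0,3.8,3.9,0,0.5, 0,0,0,3.8,3.9,0,0.5, 0,0,0,3.8,3.9,0,0.5, 0,0,0,6,0.5,0,0.5, 0,0,0,6,0.5,0,0.5, 0,0,0,6,0.5,0,0.5, 0,0,0,6,0.5,0,0.5]'; python3 -m jog '[0,0,0,6,0.5,0,0.5, 0,0,0,6,0.5,0,0.5, 0,0,0,6,0.5,0,0.5, 0,0,0,6,0.5,0,0.5, 0,0,0,6,0.5,0,0.5, 0,0,0,6,0,0,0.5, 0,0,0,0,0,0,0.5]'
```

```text
time: 2.35
position: [0.4807, -0.0881, 0.2672]
tool_rot: [0.707, 0.707, -0.0, -0.0]
contact_force: [1.0, -0.1, -0.4]
opening: 0.505
grip_force: 0.0
time: 3.22
position: [0.5035, 0.2771, 0.2673]
tool_rot: [0.704, 0.711, 0.001, -0.002]
contact_force: [-0.6, -0.3, -0.9]
opening: 0.498
grip_force: 0.0
```

```bash
python3 -m jog '[0,0,0,0,0,5.5,0.5, 0,0,0,0,0,5.5,0.5, 0,0,0,0,0,5.5,0.5, 0,0,0,0,0,4,0.5, 0,0,0,0,0,2,0.5, 0,0,0,-1,0,0,0.5, 0,0,0,-1,0,0,0.5, 0,0,0,-1,0,0,0.5]'; python3 -m jog '[0,0,0,-1.5,-0.1,0,0.5, 0,0,0,-1.5,-0.1,0,0.5, 0,0,0,-1.5,-0.1,0,0.5, 0,0,0,-1.5,-0.1,0,0.5, 0,0,0,-1.5,-0.1,0,0.5]'; python3 - <<'E'
from h import *
from m import comps
f=grab("scene","s1.png");comps(f,.04,.07,100,.56)
E
```

```text
time: 4.22
position: [0.5069, 0.2393, 0.0436]
tool_rot: [0.707, 0.707, 0.001, 0.0]
contact_force: [1.3, 1.2, 0.0]
opening: 0.499
grip_force: 0.3
time: 4.85
position: [0.5003, 0.1631, 0.042]
tool_rot: [0.707, 0.707, -0.001, 0.0]
contact_force: [-0.0, 0.6, 0.4]
opening: 0.499
grip_force: 0.5
[232. 216.] 152 [93. 81. 75.] z [0.042 0.057 0.065] [526.5  86. ] [115.9  42.3] 72.0 [[489.0, 37.0], [529.0, 24.0], [565.0, 135.0], [524.0, 148.0]]
[290. 245.] 214 [227.5 141.  162. ] z [0.041 0.057 0.065] [ 456.8 -139. ] [127.8  86.3] 55.3 [[385.0, -167.0], [456.0, -216.0], [529.0, -111.0], [458.0, -62.0]]
[344. 252.] 202 [234.5 137.5  74. ] z [0.041 0.056 0.065] [ 493.5 -318.2] [123.1  81.5] 14.9 [[424.0, -295.0], [444.0, -373.0], [563.0, -342.0], [543.0, -263.0]]
```

View pics/s1.png

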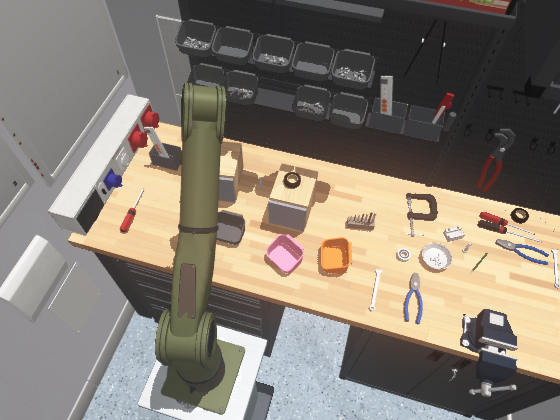

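The arm hides the left part of the bin, whose visible rim is at about (232,216). It has moved right as intended. I check it from the top camera.

```bash
python3 - <<'E'
from h import *
from m import comps
f=grab("top");comps(f,.04,.07,50,.57)
a=f["pixels"][140:300,120:400,::-1];cv2.imwrite('pics/t1.png',cv2.resize(a,None,fx=2.5,fy=2.5))
E
```

```text
[375. 237.] 185 [201. 111.  41.] z [0.043 0.059 0.067] [ 495.6 -320.2] [119.4  79.2] 12.0 [[429.0, -294.0], [446.0, -371.0], [562.0, -347.0], [546.0, -269.0]]
[259. 233.] 71 [90. 89. 85.] z [0.043 0.056 0.064] [506.2  44.4] [96.  26.7] 27.5 [[457.0, 34.0], [470.0, 10.0], [555.0, 55.0], [543.0, 78.0]]
[318. 244.] 176 [202. 122. 143.] z [0.042 0.058 0.067] [ 456.8 -138. ] [119.6  88.8] 63.9 [[391.0, -172.0], [470.0, -211.0], [523.0, -104.0], [443.0, -65.0]]
```

View pics/t1.png

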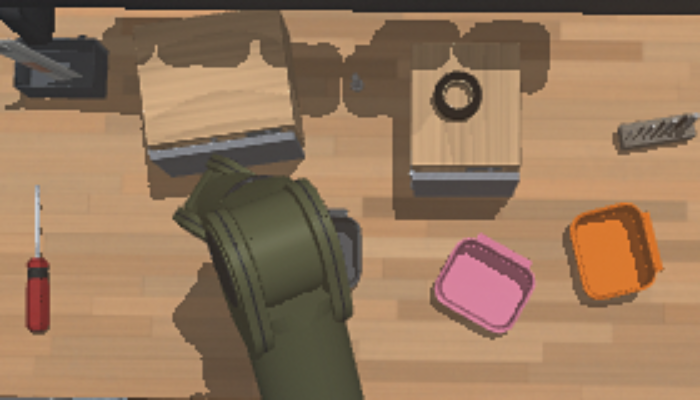

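```bash
python3 -m jog '[0,0,0,-1.4,-0.1,0,0.5, 0,0,0,-1.4,-0.1,0,0.5, 0,0,0,-1.4,-0.1,0,0.5, 0,0,0,-1.2,-0.1,0,0.5, 0,0,0,0,0,0,0.5, 0,0,0,3,0,0,0.5, 0,0,0,3,0,-3,0.5, 0,0,0,0,0,-6,0.5, 0,0,0,0,0,-6,0.5, 0,0,0,6,-5,0,1, 0,0,0,6,0,0,1]'; python3 - <<'E'
from h import *
from m import comps
f=grab("scene");comps(f,.04,.07,100,.56)
a=f["pixels"][120:300,100:400,::-1]
g=grab("top");comps(g,.04,.07,50,.57)
b=g["pixels"][140:300,120:400,::-1]
o=np.vstack([cv2.resize(a,(500,300)),cv2.resize(b,(500,286))]);cv2.imwrite('pics/s2.png',o)
E
```

```text
time: 6.32
position: [0.4544, 0.2782, 0.1932]
tool_rot: [0.707, 0.707, -0.001, 0.0]
contact_force: [1.7, -0.1, -0.3]
opening: 0.078
grip_force: 0.0
[243. 222.] 206 [114.   99.5  93. ] z [0.042 0.055 0.065] [500.7  41.8] [ 86. 121.] 6.0 [[452.0, 97.0], [464.0, -23.0], [550.0, -14.0], [537.0, 106.0]]
[289. 245.] 221 [233. 147. 169.] z [0.042 0.055 0.064] [ 453.6 -137.5] [120.1  94. ] 62.5 [[384.0, -169.0], [468.0, -212.0], [523.0, -106.0], [440.0, -63.0]]
[343. 252.] 199 [243. 147.  78.] z [0.042 0.057 0.065] [ 493.1 -315.6] [123.8  90.8] 18.5 [[420.0, -292.0], [449.0, -378.0], [566.0, -339.0], [537.0, -253.0]]
[375. 236.] 190 [204.5 112.   42. ] z [0.042 0.058 0.067] [ 494.7 -316.6] [120.   88.4] 9.9 [[428.0, -283.0], [443.0, -371.0], [561.0, -350.0], [546.0, -263.0]]
[259. 229.] 133 [89. 89. 87.] z [0.044 0.059 0.067] [521.6  50.6] [ 44.  115.2] 20.5 [[481.0, 97.0], [521.0, -11.0], [562.0, 4.0], [522.0, 112.0]]
[318. 244.] 169 [207. 124. 146.] z [0.043 0.058 0.066] [ 462.5 -139.2] [122.8  83.5] 68.8 [[401.0, -181.0], [479.0, -212.0], [524.0, -97.0], [446.0, -67.0]]
```

View pics/s2.png

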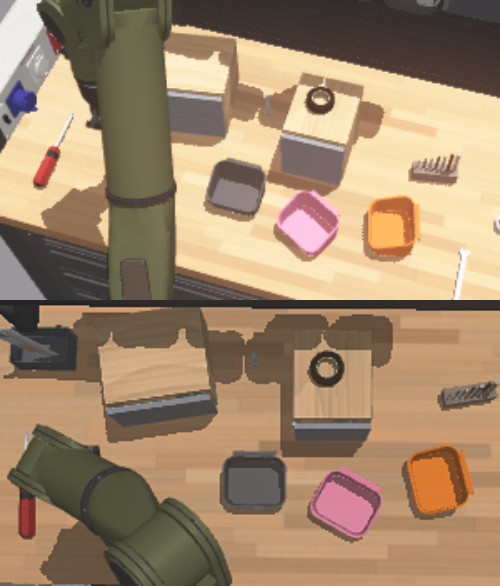

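The bin's left edge is now at y≈0.10. Its nearest corner is about 0.20 m from the hinge, against a door sweep of 0.187 m. The bin is clear of the pink one and standing flat (scene crop 237,187). I now go to the press point at about (0.611, 0.140, 0.110).

```bash
python3 -m jog '[0,0,0,-4.6,2.9,2.5,1, 0,0,0,-4.6,2.9,2.5,1, 0,0,0,-4.6,2.9,2.5,1, 0,0,-9.1,0,0,0,1, 0,0,0,0,0,0,1]'; python3 -m jog '[0,0,0,0,1,0,1, 0,0,0,0,1,0,1, 0,0,0,0,1,0,1, 0,0,0,0,1,0,1, 0,0,0,0,0.5,0,1, 0,0,0,0,0,0,1]'
```

```text
time: 7.05
position: [0.5439, 0.1412, 0.117]
tool_rot: [0.649, 0.76, 0.0, -0.001]
contact_force: [0.4, -0.2, 0.7]
opening: 0.0
grip_force: 0.0
time: 7.8
position: [0.5886, 0.1483, 0.1173]
tool_rot: [0.649, 0.761, 0.0, -0.0]
contact_force: [-0.4, 0.0, 0.3]
opening: -0.002
grip_force: 0.0
```

```bash
python3 -m jog '[0,0,0,-0.8,0.3,0,1, 0,0,0,0,0.3,0,1, 0,0,0,0,0,0,1]';python3 -m jog '[0,0,0,0,0.2,0,1, 0,0,0,0,0.2,0,1, 0,0,0,0,0,0,1]'
```

```text
time: 8.18
position: [0.5958, 0.1411, 0.1174]
tool_rot: [0.649, 0.761, 0.0, 0.0]
contact_force: [-0.1, -0.1, -0.5]
opening: -0.004
grip_force: 0.0
time: 8.55
position: [0.5996, 0.1421, 0.1174]
tool_rot: [0.649, 0.761, 0.0, 0.0]
contact_force: [0.3, -0.7, -0.2]
opening: 0.002
grip_force: 0.0
```

```bash
for i in 1; do python3 -m jog '[0,0,0,0,0.2,0,1, 0,0,0,0,0.1,0,1, 0,0,0,0,0,0,1]'; done; python3 -m jog '[0,0,0,0,0.2,0,1, 0,0,0,0,0,0,1]'
```

```text
time: 8.93
position: [0.6025, 0.1424, 0.1174]
tool_rot: [0.649, 0.761, 0.0, 0.0]
contact_force: [-0.5, -0.8, 0.5]
opening: 0.0
grip_force: 0.0
time: 9.18
position: [0.6033, 0.1425, 0.1173]
tool_rot: [0.649, 0.761, -0.001, -0.0]
contact_force: [-3.7, -1.6, 2.8]
opening: 0.001
grip_force: 2.1
```

```bash
python3 -m jog '[0,0,0,0,0.2,0,1, 0,0,0,0,0.2,0,1, 0,0,0,0,0,0,1]'
```

```text
time: 9.55
position: [0.6087, 0.1431, 0.1172]
tool_rot: [0.649, 0.761, -0.0, 0.0]
contact_force: [-1.7, -2.2, 1.4]
opening: 0.002
grip_force: 1.5
```

```bash
python3 -m jog '[0,0,0,0,-1,0,1, 0,0,0,0,-2,0,1, 0,0,0,0,-3,0,1, 0,0,0,0,-4,0,1, 0,0,0,-4,-3,0,1, 0,0,0,-4,0,0,1, 0,0,0,-4,0,0,1, 0,0,0,0,0,0,1, 0,0,0,0,0,0,1]'; cat > door.py <<'E'
from h import *
def door():
    for n in("scene","top"):
        f=grab(n);w=world(f)
        z=w[...,2];m=(z>.138)&(z<.152)&(w[...,0]>.38)&(w[...,0]<.625)&(w[...,1]>.09)&(w[...,1]<.36)
        px=f["pixels"].astype(int); m&=abs(px[...,0]-px[...,2])<22
        p=w[m][:,:2]
        if len(p)<15: print(n,len(p));continue
        d=p-[.598,.3005];r=np.hypot(*d.T); k=r>.06
        a=np.arctan2(-.987*d[:,0]-.158*d[:,1],.158*d[:,0]-.987*d[:,1])[k]
        print(n,len(a),"angle pct",np.percentile(a,[10,50,90]).round(2),"rmax",np.percentile(r,97).round(3),"tip",p[np.argsort(r)[-5:]].mean(0).round(3))
        np.savez("d_"+n,**f)
E
python3 - <<'E'
from door import *
door()
f=np.load("d_scene.npz") ;a=f["pixels"][120:300,120:340,::-1]
cv2.imwrite('pics/s3.png',cv2.resize(a,None,fx=2.5,fy=2.5))
E
```

```text
time: 10.68
position: [0.4996, 0.0054, 0.1177]
tool_rot: [0.648, 0.761, 0.001, 0.0]
contact_force: [-0.5, 0.4, -0.8]
opening: -0.003
grip_force: 0.0
scene 106 angle pct [0.47 0.53 0.58] rmax 0.17 tip [0.537 0.139]
top 129 angle pct [0.46 0.5  0.55] rmax 0.181 tip [0.538 0.127]
```

View pics/s3.png

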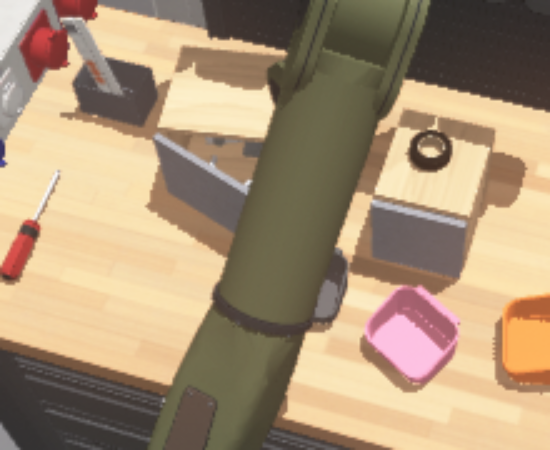

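The door is ajar at about 0.5 rad. In the crop it stands out at (205,180), and its tip is at (0.537, 0.127). I compute the rows that take the fingers behind it and around the arc.

```bash
python3 - <<'E'
from h import *
s=manip.observe();P=np.array(s["position"][:2]);M=Ro.from_quat(s["tool_rot"]).as_matrix()
H=np.array([.598,.3005]);a=np.array([.158,-.987]);b=np.array([-.987,-.158])
W=[(.588,.055),(.580,.145)]
for th in np.linspace(.5,1.57,13):
    d=np.cos(th)*a+np.sin(th)*b;t=-np.sin(th)*a+np.cos(th)*b
    W.append(H+.148*d-.014*t)
for w in W:
    dw=np.r_[np.array(w)-P,0]; print(np.round(w,3),(M.T@dw*100).round(2)[:2]);P=np.array(w)
E
```

```text
[0.588 0.055] [3.39 9.54]
[0.58  0.145] [9.01 0.66]
[0.562 0.156] [ 1.42 -1.62]
[0.549 0.16 ] [ 0.58 -1.19]
[0.537 0.165] [ 0.68 -1.13]
[0.525 0.171] [ 0.78 -1.07]
[0.514 0.178] [ 0.87 -1.  ]
[0.503 0.186] [ 0.96 -0.91]
[0.493 0.195] [ 1.04 -0.82]
[0.484 0.205] [ 1.11 -0.73]
[0.476 0.215] [ 1.17 -0.63]
[0.469 0.226] [ 1.22 -0.52]
[0.463 0.238] [ 1.26 -0.41]
[0.458 0.251] [ 1.29 -0.3 ]
[0.454 0.263] [ 1.31 -0.18]
```

```bash
python3 -m jog '[0,0,0,1.7,4.8,0,1, 0,0,0,1.7,4.8,0,1, 0,0,0,0,0,0,1, 0,0,0,3,0.2,0,1, 0,0,0,3,0.2,0,1, 0,0,0,3,0.2,0,1, 0,0,0,0,0,0,1]'; python3 -m jog '[0,0,0,1.4,-1.6,0,1, 0,0,0,0.6,-1.2,0,1, 0,0,0,0.7,-1.1,0,1, 0,0,0,0.8,-1.1,0,1, 0,0,0,0.9,-1,0,1, 0,0,0,1,-0.9,0,1]'
```

```text
time: 11.65
position: [0.5783, 0.1473, 0.1177]
tool_rot: [0.646, 0.763, 0.001, -0.001]
contact_force: [0.3, 0.0, 0.5]
opening: 0.001
grip_force: 0.0
time: 12.4
position: [0.5028, 0.1857, 0.1174]
tool_rot: [0.649, 0.761, -0.0, 0.0]
contact_force: [1.4, 0.6, -0.4]
opening: -0.005
grip_force: 0.4
```

```bash
python3 -m jog '[0,0,0,1,-0.8,0,1, 0,0,0,1.1,-0.7,0,1, 0,0,0,1.2,-0.6,0,1, 0,0,0,1.2,-0.5,0,1, 0,0,0,1.2,-0.4,0,1, 0,0,0,0.7,-0.2,0,1, 0,0,0,0.7,-0.1,0,1, 0,0,0,0.5,-0.1,0,1, 0,0,0,0,0,0,1]'; python3 - <<'E'
from door import *
door()
E
```

```text
time: 13.52
position: [0.4576, 0.2554, 0.1174]
tool_rot: [0.648, 0.761, 0.0, -0.0]
contact_force: [-0.3, -0.8, 0.1]
opening: 0.001
grip_force: 0.0
scene 0
top 4 angle pct [1.49 1.52 1.58] rmax 0.061 tip [0.538 0.29 ]
```

```bash
python3 -m jog '[0,0,0,-2,0,0,1, 0,0,0,-3,0,0,1, 0,0,0,0,0,-5,1, 0,0,0,0,0,-6,1, 0,0,0,0,0,-6,1, 0,0,0,-6,0,0,1, 0,0,0,-6,0,0,1, 0,0,0,-6,0,0,1, 0,0,0,-6,0,0,1, 0,0,0,-6,1.5,0,1, 0,0,0,-6,2,0,1, 0,0,0,-6,2,0,1]'; python3 -m jog '[0,0,0,-6,2,0,1, 0,0,0,-6,2,0,1, 0,0,0,0,0,0,1, 0,0,0,0,0,0,1]'; python3 - <<'E'
from door import *
from m import comps
door()
f=dict(np.load("d_top.npz")) ;comps(f,.04,.07,60,.57)
a=np.load("d_scene.npz")["pixels"][120:300,90:400,::-1];b=f["pixels"][140:300,100:400,::-1]
cv2.imwrite('pics/s4.png',np.vstack([cv2.resize(a,(517,300)),cv2.resize(b,(517,276))]))
E
```

```text
time: 15.12
position: [0.5849, -0.2033, 0.2872]
tool_rot: [0.65, 0.76, -0.001, -0.0]
contact_force: [0.6, 1.0, 0.0]
opening: 0.0
grip_force: 0.0
time: 15.62
position: [0.6423, -0.3104, 0.2866]
tool_rot: [0.649, 0.761, -0.0, -0.001]
contact_force: [0.4, 1.0, -0.9]
opening: 0.002
grip_force: 0.0
scene 104 angle pct [1.5  1.54 1.59] rmax 0.181 tip [0.418 0.264]
top 133 angle pct [1.5  1.54 1.6 ] rmax 0.175 tip [0.422 0.265]
[371. 225.] 79 [187. 103.  37.] z [0.044 0.057 0.067] [ 540.8 -314. ] [80.5 32.5] 66.2 [[510.0, -344.0], [539.0, -357.0], [572.0, -284.0], [542.0, -271.0]]
[260. 231.] 159 [94. 92. 91.] z [0.042 0.058 0.067] [500.6  42.2] [ 81.8 121. ] 9.4 [[450.0, 95.0], [470.0, -24.0], [551.0, -11.0], [531.0, 109.0]]
[319. 244.] 172 [128.  80.  92.] z [0.044 0.058 0.067] [ 457.4 -139.4] [118.9  84.3] 61.1 [[392.0, -171.0], [466.0, -212.0], [523.0, -108.0], [449.0, -67.0]]
```

View pics/s4.png

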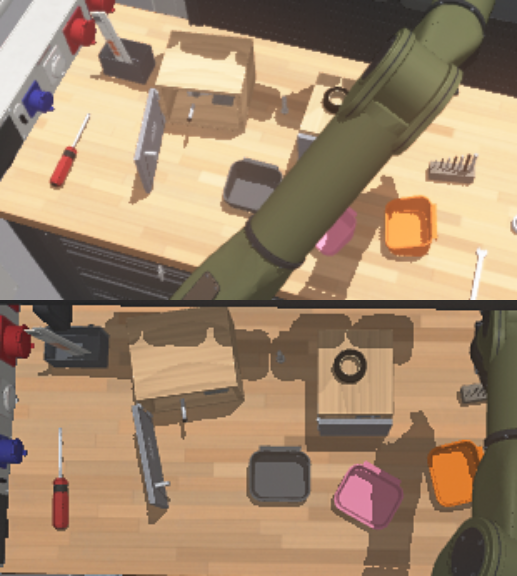

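The door stands at about 1.54 rad (crop 150,455). The bin is upright and clear of it, the narrow cupboard is shut, everything else is in place, and the robot is touching nothing.

```bash
python3 -c "
from cell import manip
print(manip.finish_job())"
```

```text
the job is handed in; nothing more can be done
None
```

I slid the bin about 14 cm to the right, clear of the door. I then pressed the wide door and pushed it open to about 1.54 rad; the narrow cupboard is still shut, and I handed the job in at about 16 s.

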